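# Eject the empty ink cartridge and post it in the returns box

### The job

The slim ink cartridge in the date coder is empty: push it gently down in its dock until you feel the stop, where the latch lets go, let it spring up, draw it out, and post it through the spring flap in the lid of the returns box so that it lies inside and the flap swings shut. Do not force the cartridge, leave the wide cartridge latched in its own dock, and do not shove the jars and the carton about.

Things in the scene. Friction and masses are not known exactly. Their poses are not given: they have to be found in the camera images.
- slim: the empty cartridge: upright black plastic block with a flat top, 95 mm tall, 26 mm thick (its y), about 0.16 kg. Origin: centre of its underside; z up. Its lowest 30 mm run along x from -22 to +22 mm; above that it runs from -22 to +14 mm only. Pinch it across its y faces. Latched, it cannot be pulled out; pressed down with over 25 N, or jammed or pulled against its dock with over 40 N, it may break.
- slim_top (a point): centre of the flat top (36 x 26 mm) of the slim cartridge, 95 mm above its origin, at x = -4 mm. To trip the latch press here straight down: a spring resists with about 5 to 9 N; at a depth between 4.5 and 19 mm, different each time, comes a hard stop, and there the latch has let go (1.5 mm short of the stop it may still hold).
- slim_mouth (a point): fixed point at the centre of the well's opening on the dock's top face, 95 mm above the table. Sprung up, the cartridge stays in the well with its top 50 mm above this face, loose (1.5 mm play all round) and free to be drawn straight up; its underside must clear this face. The latch does not catch again.
- wide: the other cartridge, to be left alone: of the same shape but 42 mm thick; latched in its own, wider dock (92 mm in y) of the same kind, its top 26 mm above the dock. Origin: centre of its underside. Which dock is left and which is right varies.
- box: the returns box: fixed grey steel box, 160 mm (x) by 130 mm (y), 160 mm tall, empty, with a flat lid. Origin: centre of its underside. In the centre of the lid is an opening 60 mm (box x) by 44 mm (box y), closed by the flap; below it the box is hollow to its 4 mm floor.
- box_slot (a point): centre of the opening in the lid, at the lid's top face, 160 mm above the table; its axes are the box's. The cartridge passes upright with its own x along the box's x (either way round).
- flap (a joint): the aluminium flap that fills the opening: hinged along its edge at box y = -22 mm, swings down into the box; 0 = shut, 1.5 = hanging straight down, swung by a part pushed down through the opening. A light spring (about 0.2 to 0.4 N at its free edge) shuts it. It is 42 mm long, 2.5 mm thick, its upper face 3 mm below the lid's top.
- jar0: bystander: small lidded jar, 64 mm across, 52 mm tall; origin centre of its underside (so for the four below)
- jar1: bystander: jar, as jar0
- jar2: bystander: jar, as jar0
- jar3: bystander: jar, as jar0
- jar4: bystander: jar, as jar0
- carton: bystander: flat carton, 140 x 90 x 38 mm; origin centre of its underside
- slim_dock: the slim cartridge's dock: fixed white housing, 95 mm tall, 120 mm long (x, -50 to +70) by 76 mm (y), with a vertical well; origin at the table under the well's centre, axes as the latched cartridge's. Latched, the cartridge's top stands 26 mm above the dock's top face; once tripped, a spring lifts it 24 mm in about half a second.
Not all that is in view belongs to the job. What is shaped like the slim but red or yellow is not meant.

How it is judged:
On the way, in this order (a step that is already met when the one before it is completed fails the run):
1. the latch has let go and the slim cartridge stands sprung up in its dock (at least 18 mm above its latched height) (z of slim_top in the frame of slim_mouth above 0.044 m and horizontal distance between slim and slim_mouth below 0.006 m), for 0.05 s.
2. the slim cartridge is passing through the lid's opening and holds the flap open (over 0.6 rad) (value of joint flap above 0.6 rad and z of slim in the frame of box_slot below -0.02 m and horizontal distance between slim and box_slot below 0.03 m), for 0.05 s.
At the end, for the whole second after the job is handed in: The slim cartridge lies at rest inside the returns box (its underside's centre within the box's walls and below 110 mm, its top's centre below 150 mm), the flap is shut (under 0.12 rad) and the wide cartridge is within 10 mm of where it was, still latched (x of slim in the frame of box between -0.08 and 0.08 m and y of slim in the frame of box between -0.065 and 0.065 m and z of slim in the frame of box below 0.11 m and z of slim_top in the frame of box below 0.15 m and linear speed of slim below 0.03 m/s and value of joint flap below 0.12 rad and distance of wide from where it was at the start of the episode below 0.01 m); the robot touches nothing.
It fails at once if the slim cartridge is forced: pressed on the stop at the bottom of its travel with more than 20 N over the spring's force, or jammed or pulled against its dock with more than 40 N (contact force between slim and slim_dock above 40 N or contact force between slim and slim_trip_c0 above 20 N).
It fails at once if the wide cartridge is released or displaced by more than 12 mm (distance of wide from where it was at the start of the episode above 0.012 m).
It fails at once if a jar or the carton is shoved more than 40 mm (distance of any of jar0, jar1, jar2, jar3, jar4, carton from where it was at the start of the episode above 0.04 m).
It also fails if it takes over 54 s, if anything falls off the work surface, if the arm or the gripper's body presses on something with over 40 N, if the wrist force passes 120 N, or if a joint passes its speed limit or range.

### The arm

A 6-joint arm with a two-finger parallel gripper is mounted at the origin on the work surface. World frame = base frame: x ahead of the robot, y to its left, z up, the work surface at z = 0. Lengths are in m, angles in rad, forces in N, time in s.
With the tool pointing down it reaches from about 0.25 to 0.8 m from the base axis. Payload 3.9 kg.
Tool frame: the origin (TCP) lies on the centre line of the jaws, within the pads' length; the fingertips stand 8 mm ahead of it and the grasp point (between the pads) lies 11 mm behind it; z points along the fingers, y is the direction in which the jaws open and shut (so a half turn about z gives the same grasp; the last joint's range is limited). The gripper opens to 85 mm and grips with 20 to 120 N. Pads are 22 mm wide; open, the fingers measure 114 mm over their backs; the gripper's body (76 mm by 85 mm) begins 54 mm behind the grasp point. The pads swing forward as they close: fully open they stand 13 mm farther back than shut.
Start: joints at [-1.113, 0.26, -0.138, 1.173, 0, 1.571], TCP at [0.232, -0.471, 0.239] pointing down, gripper open.
Joint ranges: [-2.78, 2.78], [-0.83, 1.72], [-1.28, 1.37], [-1.9, 2.12], [-1.57, 1.48], [-3.14, 3.14]. Speed limits (rad/s): [2.57, 2.57, 3.14, 3.14, 3.14, 3.14].

### API

Orientations are given as a unit quaternion [w, x, y, z].
In Python, from station import get_obs, get_image, hand_in gives the robot as it stands. The module is installed in compiled form; this text tells all that it offers.
- The arm moves only by the tool jog_arm, never from a script. Its argument "increments" is a list of rows, each a list of 6 numbers: the shift along the tool's x, y, z in mm, then the turn, a rotation vector about the tool's x, y, z in degrees. In form: [[tx, ty, tz, rx, ry, rz], ...]. A call has exactly 5 rows; each row is the pose to reach, as a shift and turn from the pose commanded when the call began, along the tool's axes at that moment; what a row does not reach only later rows make up. A row lasts 1/12 s, in which the tool goes at most 41.7 mm and 7.16 degrees, less where a joint would pass 70% of its speed; a pose out of reach is approached as far as the arm can. A call with a gripper value outside its range is refused whole. "claw" is the finger opening in mm, from 0 to 85.4, set as the call begins (left out, the last holds). The fingers move at their own pace and stop on an object; "force" is the grip in N (left out, the last holds). Time passes only in rows, so rows that repeat a pose let the fingers close, or fill a call up. It gives the time, the measured TCP pose, the force and the opening at its end, in the units of the state.
- get_obs(): the state, without advancing time (a new reading comes with each control period).
- get_image(name): name is "scene" or "side" or "wrist"; returns a dict with "pixels" (400x640x3 uint8, red, green, blue), "intrinsics" (3x3 intrinsics, pixels), "R" (3x3) and "t" (3): a world point X has camera coordinates R X + t. Camera axes: x right, y down, z forward; pixel columns grow to the right and rows downward; lengths in m; the calibration is good to about 2 mm. A picture is of the moment at which its call begins. There is no depth.
- hand_in(): hands the job in, once; it reports no verdict.
The state is a dict: "t": time; "q": joint angles; "qd": joint speeds; "effort": joint torques, N m; "tcp_pos": TCP position; "ee_rot": TCP orientation; "contact_force": force on the tool from outside, world axes, zero at the start; "moment": the same for the moment, N m; "finger_gap": opening from 0.0 (shut) to 1.0 (fully open).
Only numpy, scipy, OpenCV 4.12 (cv2) and the standard library are available. Lean on these libraries where they do the work, as an engineer would, in place of code of your own. Each camera call takes 0.05 s, during which the arm holds its last target.

## Working session

There is one attempt and no reset: what is moved stays moved. The work goes in short steps, Python scripts to look and compute and a tool call to move; the robot and the scene stay as the last step left them, time stands still between calls to the robot, and variables do not carry over. Pictures are saved under pics/ and viewed, and the job is handed in when it is done.

Besides the shell and the picture viewer there is one more tool, called by a JSON object that holds its "op" and its "data". jog_arm: Moves the arm, as the interface text tells. Its arguments: {"type":"object","properties":{"increments":{"type":"array","items":{"type":"array","items":{"type":"number"}}},"claw":{"type":"number"},"force":{"type":"number"}},"required":["increments"]}

```bash
mkdir -p pics; cat > h.py <<'E'
import numpy as np,cv2
from station import get_obs,get_image
def snap(n,f):
    d=get_image(n); np.savez('pics/'+f+'.npz',**{k:np.array(v) for k,v in d.items()})
    cv2.imwrite('pics/'+f+'.png',np.array(d['pixels'])[:,:,::-1]); return d
def load(f): return dict(np.load('pics/'+f+'.npz'))
def ray(d,u,v):
    K,R,t=[np.array(d[k]) for k in('intrinsics','R','t')]
    return -R.T@t, R.T@np.linalg.solve(K,[u,v,1.])
def onz(d,u,v,z):
    c,r=ray(d,u,v); return c+r*(z-c[2])/r[2]
def tri(*obs):
    A=np.zeros((3,3));b=np.zeros(3);L=[]
    for d,u,v in obs:
        c,r=ray(d,u,v); r=r/np.linalg.norm(r);P=np.eye(3)-np.outer(r,r);A+=P;b+=P@c;L.append((P,c))
    x=np.linalg.solve(A,b); return x,[np.linalg.norm(P@(x-c)) for P,c in L]
def proj(d,X):
    p=d['intrinsics']@(d['R']@np.array(X)+d['t']); return p[:2]/p[2]
E
python3 - <<'E'
from h import *
for n in('scene','side','wrist'):
    d=snap(n,n+'0'); print(n,np.round(-d['R'].T@d['t'],3),d['intrinsics'][0,0])
o=get_obs();print(o['t'],o['tcp_pos'],o['ee_rot'],o['contact_force'],o['finger_gap'])
E
```

```text
scene [ 1.468 -0.16   0.963] 448.4787968403518
side [ 0.163 -1.248  1.111] 508.7269170381121
wrist [ 0.292 -0.442  0.373] 346.84224775426514
0.15 [ 0.23179201 -0.47049576  0.23864369] [-7.37947842e-04  9.73922405e-01  2.26880089e-01 -1.73928707e-04] [-0.21707848  0.78419769 -0.32533501] 1.0005207107525975
```

View pics/scene0.png

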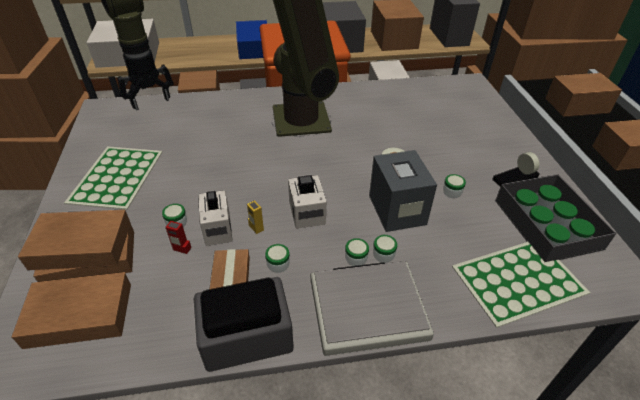

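View pics/side0.png

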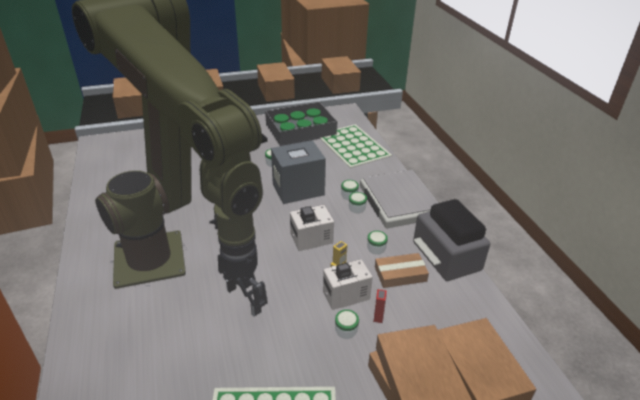

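View pics/wrist0.png

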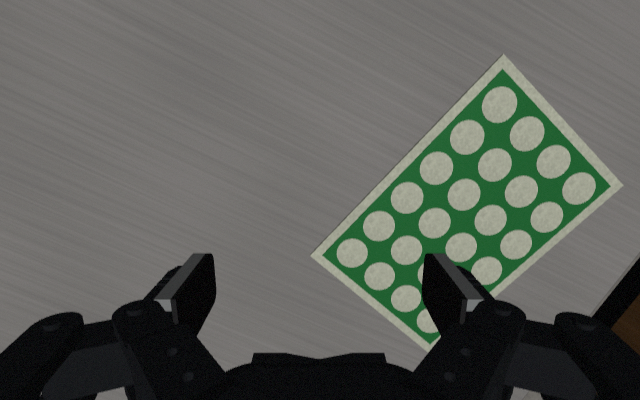

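```bash
python3 - <<'E'
import cv2,numpy as np
a=cv2.imread('pics/scene0.png');b=cv2.imread('pics/side0.png')
A=cv2.resize(a[165:250,160:340],None,fx=4.4,fy=4.4,interpolation=2)[:, :792]
B=cv2.resize(b[195:310,280:400],None,fx=5,fy=5,interpolation=2)
cv2.imwrite('pics/cs.png',A);cv2.imwrite('pics/cb.png',B)
C=cv2.resize(a[140:235,360:450],None,fx=5,fy=5,interpolation=2);cv2.imwrite('pics/cbox.png',C)
E
```

```text
(no output)
```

View pics/cs.png

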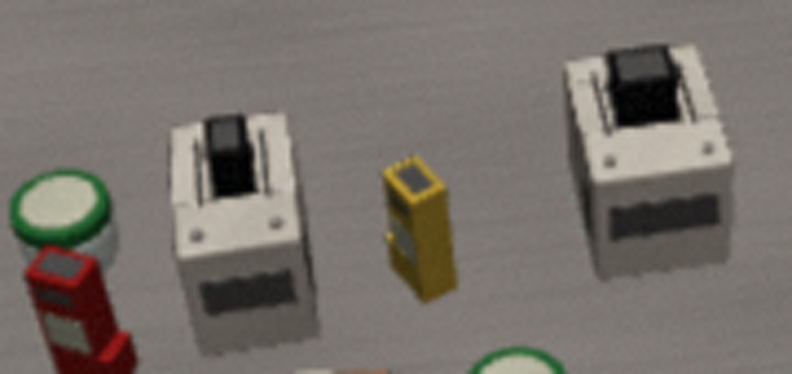

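View pics/cb.png

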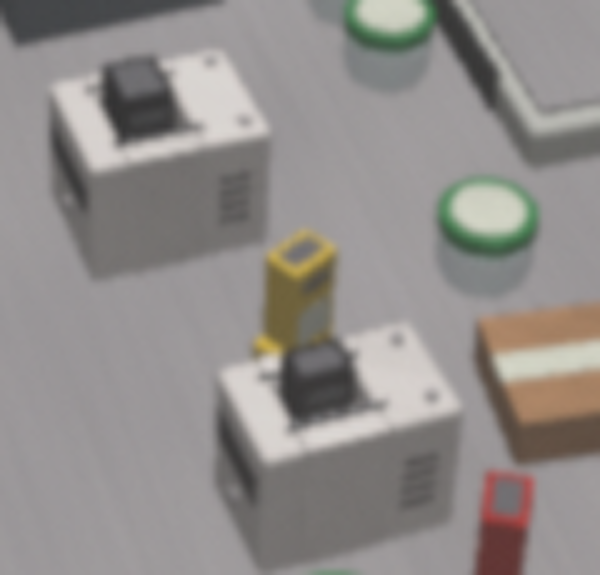

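View pics/cbox.png

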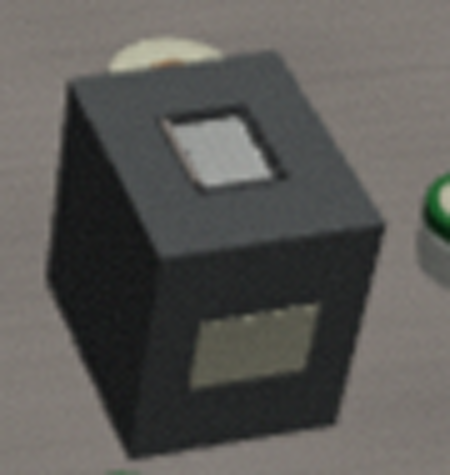

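```bash
cat > m.py <<'E'
from h import *
s=load('scene0');b=load('side0')
S=lambda p:(s,160+p[0]/4.4,165+p[1]/4.4)
B=lambda p:(b,280+p[0]/5,195+p[1]/5)
def P(name,sc,si):
    x,e=tri(S(sc),B(si));print(name,np.round(x,4),np.round(e,4));return x
print('slim dock')
P('x-y-',(172,128),(268,460));P('x-y+',(285,115),(220,376));P('x+y-',(182,257),(462,405));P('x+y+',(300,240),(410,325))
P('top ctr',(226,134),(318,362))
print('wide dock')
P('x-y-',(567,65),(98,170));P('x-y+',(697,45),(52,90));P('x+y-',(592,180),(270,130));P('x+y+',(730,160),(222,52))
P('top ctr',(640,65),(140,78))
C=lambda p,z:onz(s,360+p[0]/5,140+p[1]/5,z)
print('box lid');
for p in [(70,85),(275,52),(383,228),(160,258)]: print(np.round(C(p,.16),4))
print('slot')
for p in [(162,118),(240,105),(285,178),(205,190)]: print(np.round(C(p,.16),4))
E
python3 m.py
```

```text
slim dock
x-y- [ 0.4853 -0.3498  0.0947] [0.001 0.001]
x-y+ [ 0.4798 -0.2785  0.0914] [0.0014 0.0014]
x+y- [ 0.6019 -0.3395  0.0935] [0.0008 0.0008]
x+y+ [ 0.5967 -0.2696  0.0919] [0.0014 0.0014]
top ctr [ 0.5256 -0.3109  0.1207] [0.0014 0.0014]
wide dock
x-y- [ 0.4588 -0.0911  0.0938] [0.0012 0.0012]
x-y+ [ 0.4507 -0.0024  0.092 ] [0.003 0.003]
x+y- [ 0.5723 -0.0863  0.0955] [0.0001 0.0001]
x+y+ [0.5669 0.0021 0.094 ] [0.0017 0.0017]
top ctr [ 0.4985 -0.0461  0.1227] [0.0007 0.0007]
box lid
[0.4685 0.1599 0.16  ]
[0.4546 0.2883 0.16  ]
[0.6154 0.2988 0.16  ]
[0.6216 0.1719 0.16  ]
slot
[0.5058 0.2049 0.16  ]
[0.5006 0.2529 0.16  ]
[0.5672 0.2587 0.16  ]
[0.5708 0.2116 0.16  ]
```

```bash
cat >> h.py <<'E'
from scipy.spatial.transform import Rotation as Ro
def go(p,yaw):
    o=get_obs();w=o['ee_rot'];R=Ro.from_quat([w[1],w[2],w[3],w[0]])
    y=np.radians(yaw);c,s=np.cos(y),np.sin(y)
    T=Ro.from_matrix(np.array([[c,s,0],[s,-c,0],[0,0,-1.]]))
    print('t',round(o['t'],2),'tcp',np.round(o['tcp_pos'],4),'q',np.round(o['q'],2),'gap',round(o['finger_gap'],3),'F',np.round(o['contact_force'],1))
    print('delta mm',np.round(R.inv().apply(np.array(p)-o['tcp_pos'])*1e3,1),'rot',np.round((R.inv()*T).as_rotvec(degrees=True),2))
E
python3 -c "
from h import *
go([.44,-.318,.28],4.7)"
```

```text
t 0.15 tcp [ 0.2318 -0.4705  0.2386] q [-1.11  0.26 -0.14  1.17 -0.    1.57] gap 1.001 F [-0.2  0.8 -0.3]
delta mm [254.2 -44.8 -41.3] rot [-9.000e-02  2.000e-02  2.153e+01]
```

{"op": "jog_arm", "data": {"increments": [[35, -9, -15, 0, 0, 4], [75, -18, -25, 0, 0, 8], [115, -27, -35, 0, 0, 12], [150, -36, -41, 0, 0, 17], [185, -45, -41, 0, 0, 21.5]], "claw": 0}}

```text
t: 0.57
tcp_pos: [0.3798, -0.3479, 0.2816]
ee_rot: [0.001, 0.999, 0.039, 0.001]
contact_force: [0.2, -0.0, 0.6]
finger_gap: 0.298
```

{"op": "jog_arm", "data": {"increments": [[25, 10, 0, 0, 0, 0], [45, 22, 0, 0, 0, 0], [64, 25, 0, 0, 0, 0], [64, 25, 0, 0, 0, 0], [64, 25, 0, 0, 0, 0]]}}

```text
t: 0.98
tcp_pos: [0.4442, -0.3681, 0.2794]
ee_rot: [-0.001, 0.999, 0.042, -0.001]
contact_force: [-0.5, -0.2, 0.0]
finger_gap: 0.001
```

```bash
python3 -c "
from h import *
snap('wrist','w1');go([.44,-.318,.28],4.7)"
```

```text
t 1.03 tcp [ 0.4434 -0.3681  0.2797] q [-0.69  0.34  0.08  1.31 -0.    2.37] gap -0.001 F [ 0.3  0.3 -0.4]
delta mm [  0.8 -50.2  -0.3] rot [-0.07  0.1   0.05]
```

View pics/w1.png

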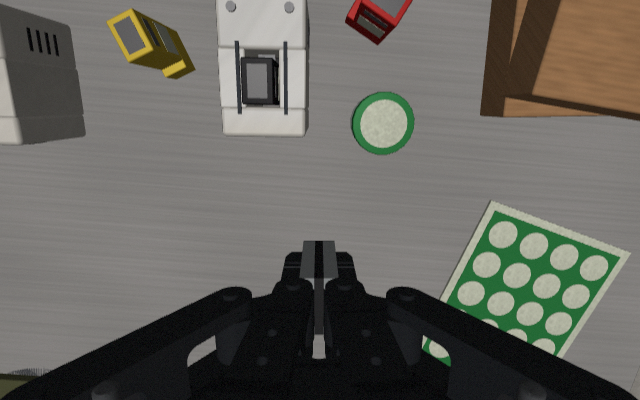

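{"op": "jog_arm", "data": {"increments": [[5, -18, 0, 0, 0, 0], [10, -38, 0, 0, 0, 0], [15, -52, 0, 0, 0, 0], [15, -55, 0, 0, 0, 0], [15, -55, 0, 0, 0, 0]]}}

```text
t: 1.45
tcp_pos: [0.4532, -0.3118, 0.2807]
ee_rot: [0.0, 0.999, 0.042, -0.0]
contact_force: [-0.6, 0.7, 0.1]
finger_gap: -0.002
```

```bash
python3 - <<'E'
from h import *
snap('wrist','w2')
def quad(d,roi,lo,hi,nm):
    x0,y0,x1,y1=roi
    g=cv2.cvtColor(d['pixels'][y0:y1,x0:x1],cv2.COLOR_RGB2GRAY)
for n in('w1','w2'):
    im=cv2.imread('pics/%s.png'%n); 
    cv2.imwrite('pics/%sc.png'%n,cv2.resize(im[0:160,200:420] if n=='w1' else im[0:180,210:470],None,fx=3,fy=3,interpolation=2))
o=get_obs();print(o['tcp_pos'])
E
```

```text
[ 0.45340031 -0.3125566   0.28061632]
```

View pics/w1c.png

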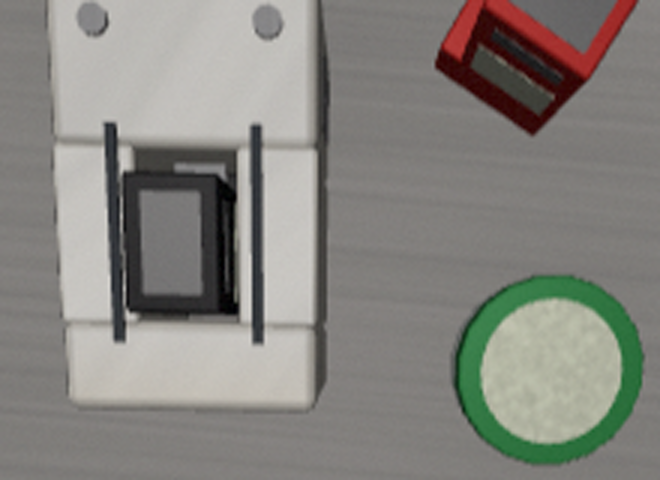

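View pics/w2c.png

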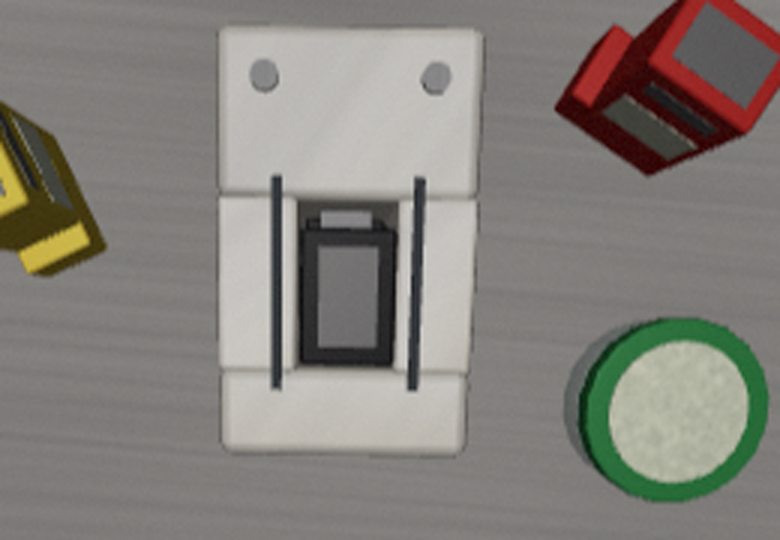

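```bash
cat > m2.py <<'E'
from h import *
a=load('w1');b=load('w2');s=load('scene0')
A=lambda p:(a,200+p[0]/3,p[1]/3)
B=lambda p:(b,210+p[0]/3,p[1]/3)
def P(n,*o):
    x,e=tri(*o);print(n,np.round(x,4),np.round(e,4));return x
T=[P('top',A(p),B(q)) for p,q in [((125,173),(303,230)),((217,178),(396,232)),((218,312),(393,364)),((130,308),(301,362))]]
print(np.mean(T,0)); T2=[P('label',A(p),B(q)) for p,q in [((138,189),(319,246)),((203,190),(379,246)),((204,296),(378,347)),((143,298),(318,347))]]
print(np.mean(T2,0))
D=[P('dock',A(p),B(q)) for p,q in [((73,405),(225,450)),((312,408),(462,452))]]
for p in [(225,450),(462,452),(483,31),(221,29)]: print('dock z.095',np.round(onz(*B(p),.095),4))
for p in [(303,230),(396,232),(393,364),(301,362)]: print('top z.121',np.round(onz(*B(p),.121),4))
for p,q in[((120,340),(276,388)),((258,340),(413,388)),((112,125),(276,178)),((256,127),(420,178))]: P('rail',A(p),B(q))
E
python3 m2.py
```

```text
top [ 0.5424 -0.2988  0.1179] [0.0002 0.0002]
top [ 0.5433 -0.3236  0.1208] [0.0002 0.0002]
top [ 0.5093 -0.326   0.1248] [0. 0.]
top [ 0.5079 -0.3009  0.1177] [0.0004 0.0004]
[ 0.52570171 -0.31230155  0.12028365]
label [ 0.5383 -0.3035  0.1234] [0.0002 0.0002]
label [ 0.5399 -0.3196  0.118 ] [0.0002 0.0002]
label [ 0.5132 -0.3216  0.1216] [0.0002 0.0002]
label [ 0.5116 -0.3052  0.1211] [0.0004 0.0004]
[ 0.52575193 -0.31245459  0.12101   ]
dock [ 0.4779 -0.2788  0.0917] [0. 0.]
dock [ 0.4834 -0.3518  0.0941] [0.0001 0.0001]
dock z.095 [ 0.4783 -0.2791  0.095 ]
dock z.095 [ 0.4836 -0.3516  0.095 ]
dock z.095 [ 0.5999 -0.3439  0.095 ]
dock z.095 [ 0.5945 -0.2715  0.095 ]
top z.121 [ 0.5419 -0.2988  0.121 ]
top z.121 [ 0.5435 -0.3236  0.121 ]
top z.121 [ 0.5092 -0.3262  0.121 ]
top z.121 [ 0.5076 -0.3009  0.121 ]
rail [ 0.4984 -0.2935  0.0951] [0.0002 0.0002]
rail [ 0.5019 -0.3345  0.097 ] [0.0001 0.0001]
rail [ 0.5577 -0.2892  0.092 ] [0.0001 0.0001]
rail [ 0.5604 -0.3305  0.0951] [0.0002 0.0002]
```

```bash
python3 -c "
from h import *
go([.5255,-.3124,.139],3.8)"
```

```text
t 1.5 tcp [ 0.4534 -0.3126  0.2806] q [-0.6   0.29  0.01  1.29 -0.    2.46] gap -0.002 F [ 0.7 -0.1  0.3]
delta mm [ 71.9   5.7 141.6] rot [0.04 0.02 0.92]
```

{"op": "jog_arm", "data": {"increments": [[25, 2, 25, 0, 0, 0.3], [50, 4, 50, 0, 0, 0.9], [72, 6, 75, 0, 0, 0.9], [72, 6, 95, 0, 0, 0.9], [72, 6, 110, 0, 0, 0.9]]}}

```text
t: 1.92
tcp_pos: [0.5264, -0.3132, 0.1676]
ee_rot: [-0.0, 0.999, 0.033, -0.001]
contact_force: [-1.2, 0.6, 0.5]
finger_gap: -0.002
```

{"op": "jog_arm", "data": {"increments": [[0, 0, 10, 0, 0, 0], [0, 0, 19, 0, 0, 0], [0, 0, 26, 0, 0, 0], [0, 0, 31, 0, 0, 0], [0, 0, 31, 0, 0, 0]]}}

```text
t: 2.33
tcp_pos: [0.5261, -0.3126, 0.1388]
ee_rot: [-0.0, 0.999, 0.033, -0.0]
contact_force: [-1.0, 0.1, 0.3]
finger_gap: 0.003
```

```bash
python3 -c "
from h import *
go([.5255,-.3124,.139],3.8)
for n in ('wrist','scene','side'): snap(n,n+'3')
a=cv2.imread('pics/scene3.png')[150:270,150:270];b=cv2.imread('pics/side3.png')[200:320,280:400];c=cv2.imread('pics/wrist3.png')[150:350,220:420]
f=lambda x:cv2.resize(x,(380,380),interpolation=2)
cv2.imwrite('pics/c3.png',np.hstack([f(a),f(c)]))"
```

```text
t 2.33 tcp [ 0.5261 -0.3126  0.1388] q [-0.54  0.46 -0.1   1.01 -0.    2.54] gap 0.003 F [-1.   0.1  0.3]
delta mm [-0.6 -0.2 -0.2] rot [-0.02  0.03  0.  ]
```

View pics/c3.png

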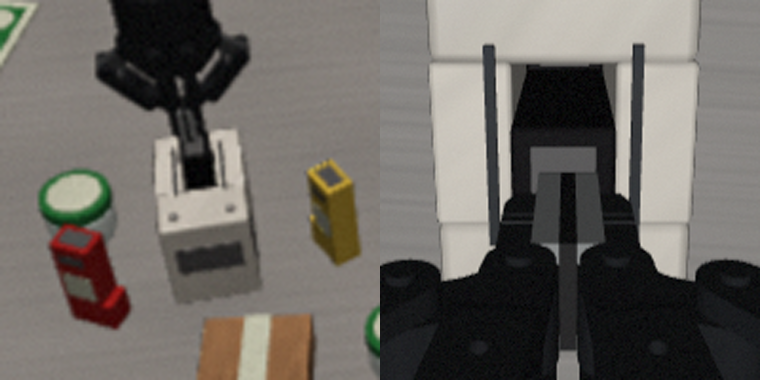

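The shut fingertips stand centred above the slim's top (right half, around (567,170)). Next I press down, watching the force.

{"op": "jog_arm", "data": {"increments": [[0, 0, 3, 0, 0, 0], [0, 0, 6, 0, 0, 0], [0, 0, 8, 0, 0, 0], [0, 0, 9.5, 0, 0, 0], [0, 0, 11, 0, 0, 0]]}}

```text
t: 2.9
tcp_pos: [0.5265, -0.3125, 0.1285]
ee_rot: [0.0, 0.999, 0.033, -0.0]
contact_force: [-2.3, 0.1, 5.4]
finger_gap: -0.002
```

{"op": "jog_arm", "data": {"increments": [[0, 0, 0.4, 0, 0, 0], [0, 0, 0.8, 0, 0, 0], [0, 0, 1.2, 0, 0, 0], [0, 0, 1.5, 0, 0, 0], [0, 0, 1.5, 0, 0, 0]]}}

```text
t: 3.32
tcp_pos: [0.5266, -0.3125, 0.1271]
ee_rot: [0.0, 0.999, 0.033, 0.0]
contact_force: [-0.5, 0.4, 4.1]
finger_gap: -0.004
```

{"op": "jog_arm", "data": {"increments": [[0, 0, 0.4, 0, 0, 0], [0, 0, 0.8, 0, 0, 0], [0, 0, 1.2, 0, 0, 0], [0, 0, 1.5, 0, 0, 0], [0, 0, 1.5, 0, 0, 0]]}}

```text
t: 3.73
tcp_pos: [0.5266, -0.3125, 0.1254]
ee_rot: [0.0, 0.999, 0.033, 0.0]
contact_force: [-2.6, 0.5, 5.1]
finger_gap: 0.0
```

{"op": "jog_arm", "data": {"increments": [[0, 0, 0.3, 0, 0, 0], [0, 0, 0.6, 0, 0, 0], [0, 0, 0.8, 0, 0, 0], [0, 0, 1.0, 0, 0, 0], [0, 0, 1.0, 0, 0, 0]]}}

```text
t: 4.15
tcp_pos: [0.5266, -0.3125, 0.1245]
ee_rot: [0.0, 0.999, 0.033, 0.0]
contact_force: [-1.9, 0.4, 4.8]
finger_gap: 0.0
```

{"op": "jog_arm", "data": {"increments": [[0, 0, 0.3, 0, 0, 0], [0, 0, 0.6, 0, 0, 0], [0, 0, 0.8, 0, 0, 0], [0, 0, 1.0, 0, 0, 0], [0, 0, 1.0, 0, 0, 0]]}}

```text
t: 4.57
tcp_pos: [0.5266, -0.3125, 0.1235]
ee_rot: [0.0, 0.999, 0.033, 0.0]
contact_force: [-0.4, 0.0, 4.9]
finger_gap: -0.001
```

{"op": "jog_arm", "data": {"increments": [[0, 0, 0.3, 0, 0, 0], [0, 0, 0.6, 0, 0, 0], [0, 0, 0.8, 0, 0, 0], [0, 0, 1.0, 0, 0, 0], [0, 0, 1.0, 0, 0, 0]]}}

```text
t: 4.98
tcp_pos: [0.5266, -0.3125, 0.1225]
ee_rot: [0.0, 0.999, 0.033, 0.0]
contact_force: [-0.5, -0.2, 6.0]
finger_gap: 0.001
```

{"op": "jog_arm", "data": {"increments": [[0, 0, 0.3, 0, 0, 0], [0, 0, 0.6, 0, 0, 0], [0, 0, 0.8, 0, 0, 0], [0, 0, 1.0, 0, 0, 0], [0, 0, 1.0, 0, 0, 0]]}}

```text
t: 5.4
tcp_pos: [0.5266, -0.3125, 0.1215]
ee_rot: [0.0, 0.999, 0.033, 0.0]
contact_force: [-0.8, 0.4, 5.7]
finger_gap: -0.001
```

{"op": "jog_arm", "data": {"increments": [[0, 0, 0.3, 0, 0, 0], [0, 0, 0.6, 0, 0, 0], [0, 0, 0.8, 0, 0, 0], [0, 0, 1.0, 0, 0, 0], [0, 0, 1.0, 0, 0, 0]]}}

```text
t: 5.82
tcp_pos: [0.5267, -0.3125, 0.1205]
ee_rot: [0.0, 0.999, 0.033, 0.0]
contact_force: [-2.3, -0.5, 5.9]
finger_gap: 0.002
```

{"op": "jog_arm", "data": {"increments": [[0, 0, 0.3, 0, 0, 0], [0, 0, 0.6, 0, 0, 0], [0, 0, 0.8, 0, 0, 0], [0, 0, 1.0, 0, 0, 0], [0, 0, 1.0, 0, 0, 0]]}}

```text
t: 6.23
tcp_pos: [0.5267, -0.3126, 0.1196]
ee_rot: [0.0, 0.999, 0.033, 0.0]
contact_force: [-1.9, 0.0, 6.1]
finger_gap: 0.001
```

{"op": "jog_arm", "data": {"increments": [[0, 0, 0.3, 0, 0, 0], [0, 0, 0.6, 0, 0, 0], [0, 0, 0.8, 0, 0, 0], [0, 0, 1.0, 0, 0, 0], [0, 0, 1.0, 0, 0, 0]]}}

```text
t: 6.65
tcp_pos: [0.5267, -0.3126, 0.1186]
ee_rot: [0.0, 0.999, 0.033, 0.0]
contact_force: [-1.7, -0.4, 5.7]
finger_gap: -0.004
```

{"op": "jog_arm", "data": {"increments": [[0, 0, 0.3, 0, 0, 0], [0, 0, 0.6, 0, 0, 0], [0, 0, 0.8, 0, 0, 0], [0, 0, 1.0, 0, 0, 0], [0, 0, 1.0, 0, 0, 0]]}}

```text
t: 7.07
tcp_pos: [0.5268, -0.3126, 0.1178]
ee_rot: [0.0, 0.999, 0.033, 0.0]
contact_force: [-0.9, -0.1, 6.8]
finger_gap: 0.002
```

{"op": "jog_arm", "data": {"increments": [[0, 0, 0.3, 0, 0, 0], [0, 0, 0.6, 0, 0, 0], [0, 0, 0.8, 0, 0, 0], [0, 0, 1.0, 0, 0, 0], [0, 0, 1.0, 0, 0, 0]]}}

```text
t: 7.48
tcp_pos: [0.5268, -0.3126, 0.1169]
ee_rot: [0.0, 0.999, 0.033, 0.0]
contact_force: [-1.4, 1.1, 7.2]
finger_gap: -0.0
```

{"op": "jog_arm", "data": {"increments": [[0, 0, 0.3, 0, 0, 0], [0, 0, 0.6, 0, 0, 0], [0, 0, 0.8, 0, 0, 0], [0, 0, 1.0, 0, 0, 0], [0, 0, 1.0, 0, 0, 0]]}}

```text
t: 7.9
tcp_pos: [0.5268, -0.3126, 0.1159]
ee_rot: [0.0, 0.999, 0.033, 0.0]
contact_force: [-2.3, 0.5, 6.7]
finger_gap: -0.002
```

{"op": "jog_arm", "data": {"increments": [[0, 0, 0.3, 0, 0, 0], [0, 0, 0.6, 0, 0, 0], [0, 0, 0.8, 0, 0, 0], [0, 0, 1.0, 0, 0, 0], [0, 0, 1.0, 0, 0, 0]]}}

```text
t: 8.32
tcp_pos: [0.5269, -0.3127, 0.115]
ee_rot: [0.0, 0.999, 0.033, 0.0]
contact_force: [-1.3, 0.0, 7.2]
finger_gap: 0.003
```

{"op": "jog_arm", "data": {"increments": [[0, 0, 0.3, 0, 0, 0], [0, 0, 0.6, 0, 0, 0], [0, 0, 0.8, 0, 0, 0], [0, 0, 1.0, 0, 0, 0], [0, 0, 1.0, 0, 0, 0]]}}

```text
t: 8.73
tcp_pos: [0.5268, -0.3127, 0.114]
ee_rot: [0.0, 0.999, 0.033, 0.0]
contact_force: [-1.7, 0.4, 7.8]
finger_gap: 0.002
```

{"op": "jog_arm", "data": {"increments": [[0, 0, 0.3, 0, 0, 0], [0, 0, 0.6, 0, 0, 0], [0, 0, 0.8, 0, 0, 0], [0, 0, 1.0, 0, 0, 0], [0, 0, 1.0, 0, 0, 0]]}}

```text
t: 9.15
tcp_pos: [0.5273, -0.3129, 0.1139]
ee_rot: [0.001, 0.999, 0.033, 0.001]
contact_force: [-3.1, 0.2, 10.8]
finger_gap: 0.002
```

{"op": "jog_arm", "data": {"increments": [[0, 0, 0.3, 0, 0, 0], [0, 0, 0.6, 0, 0, 0], [0, 0, 0.6, 0, 0, 0], [0, 0, 0.6, 0, 0, 0], [0, 0, 0.6, 0, 0, 0]]}}

```text
t: 9.57
tcp_pos: [0.5276, -0.3131, 0.1139]
ee_rot: [0.001, 0.999, 0.033, 0.001]
contact_force: [-2.2, 0.4, 13.7]
finger_gap: -0.002
```

{"op": "jog_arm", "data": {"increments": [[0, 0, -8, 0, 0, 0], [0, 0, -18, 0, 0, 0], [0, 0, -34, 0, 0, 0], [0, 0, -55, 0, 0, 0], [0, 0, -80, 0, 0, 0]], "claw": 50}}

```text
t: 9.98
tcp_pos: [0.5257, -0.3117, 0.1909]
ee_rot: [-0.001, 0.999, 0.033, -0.001]
contact_force: [-0.4, 0.3, 0.2]
finger_gap: 0.588
```

{"op": "jog_arm", "data": {"increments": [[-20, 0, -20, 0, 0, 0], [-40, 0, -40, 0, 0, 0], [-60, 0, -50, 0, 0, 0], [-60, 0, -50, 0, 0, 0], [-60, 0, -50, 0, 0, 0]]}}

```text
t: 10.4
tcp_pos: [0.4667, -0.3167, 0.2425]
ee_rot: [0.0, 0.999, 0.033, 0.001]
contact_force: [0.2, -0.9, -0.2]
finger_gap: 0.583
```

```bash
python3 -c "
from h import *
for n in ('wrist','scene','side'): snap(n,n+'4')
go([.5255,-.3124,.139],3.8)
a=cv2.imread('pics/scene4.png')[160:250,170:260];c=cv2.imread('pics/wrist4.png')[0:300,150:450]
f=lambda x:cv2.resize(x,(390,390),interpolation=2)
cv2.imwrite('pics/c4.png',np.hstack([f(a),f(c)]))"
```

```text
t 10.55 tcp [ 0.4671 -0.3162  0.2407] q [-0.6   0.33 -0.04  1.21  0.    2.48] gap 0.589 F [ 0.1 -0.4 -0.3]
delta mm [ 58.6   0.3 101.6] rot [-0.06  0.04  0.05]
```

View pics/c4.png

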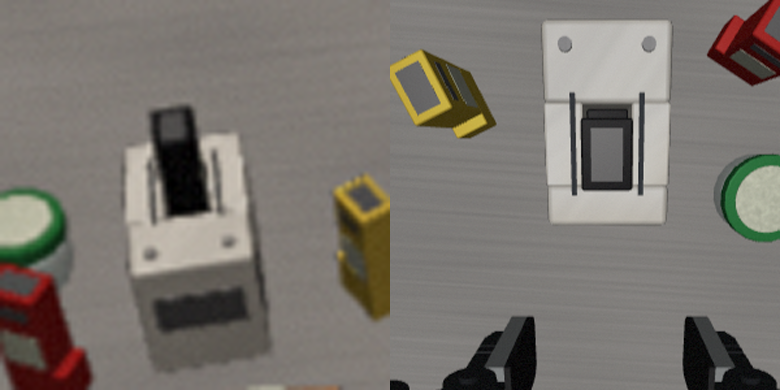

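```bash
python3 -c "
from h import *
w=load('wrist4');s=load('scene4')
W=lambda x,y:(w,150+(x-390)/1.3,y/1.3); S=lambda x,y:(s,170+x/4.333,160+y/4.333)
T=[tri(W(*p),S(*q)) for p,q in [((582,118),(193,143)),((632,119),(155,146)),((631,189),(150,110)),((583,189),(190,106))]]
for x in T: print(np.round(x[0],4),np.round(x[1],4))
print(np.mean([x[0] for x in T],0))
for p in [(582,118),(632,119),(631,189),(583,189)]: print(np.round(onz(*W(*p),.145),4))
print(np.mean([onz(*W(*p),.145) for p in [(582,118),(632,119),(631,189),(583,189)]],0))
go([.5255,-.3124,.13],3.8)
"
```

```text
[ 0.5421 -0.2982  0.1444] [0.0007 0.0007]
[ 0.5431 -0.3219  0.1458] [0.0015 0.0015]
[ 0.5093 -0.3249  0.1465] [0.0006 0.0006]
[ 0.5075 -0.3005  0.1451] [0.0007 0.0007]
[ 0.52552631 -0.31138055  0.14542001]
[ 0.5422 -0.2989  0.145 ]
[ 0.5433 -0.3234  0.145 ]
[ 0.5092 -0.3256  0.145 ]
[ 0.5077 -0.3011  0.145 ]
[ 0.5256203  -0.31225151  0.145     ]
t 10.55 tcp [ 0.4671 -0.3162  0.2407] q [-0.6   0.33 -0.04  1.21  0.    2.48] gap 0.589 F [ 0.1 -0.4 -0.3]
delta mm [ 58.6   0.3 110.6] rot [-0.06  0.04  0.05]
```

{"op": "jog_arm", "data": {"increments": [[20, 0, 10, 0, 0, 0], [40, 0, 25, 0, 0, 0], [58.5, 0, 40, 0, 0, 0], [58.5, 0, 55, 0, 0, 0], [58.5, 0, 70, 0, 0, 0]]}}

```text
t: 10.97
tcp_pos: [0.5267, -0.3118, 0.1692]
ee_rot: [-0.001, 0.999, 0.034, -0.001]
contact_force: [-0.5, -0.0, -0.4]
finger_gap: 0.585
```

{"op": "jog_arm", "data": {"increments": [[0, 0, 15, 0, 0, 0], [0, 0, 30, 0, 0, 0], [0, 0, 43, 0, 0, 0], [0, 0, 51, 0, 0, 0], [0, 0, 51, 0, 0, 0]]}}

```text
t: 11.38
tcp_pos: [0.524, -0.3113, 0.1175]
ee_rot: [-0.001, 0.999, 0.034, -0.002]
contact_force: [0.9, -0.4, 0.2]
finger_gap: 0.585
```

```bash
python3 -c "
from h import *
go([.5256,-.3122,.119],3.8)
snap('wrist','w5');snap('side','s5');snap('scene','sc5')
a=cv2.imread('pics/sc5.png')[150:250,160:260];c=cv2.imread('pics/w5.png')[120:400,180:460]
f=lambda x:cv2.resize(x,(390,390),interpolation=2)
cv2.imwrite('pics/c5.png',np.hstack([f(a),f(c)]))"
```

```text
t 11.38 tcp [ 0.524  -0.3113  0.1175] q [-0.54  0.48 -0.13  0.97  0.    2.54] gap 0.585 F [ 0.9 -0.4  0.2]
delta mm [ 1.5  1.  -1.5] rot [-0.18  0.25  0.07]
```

View pics/c5.png

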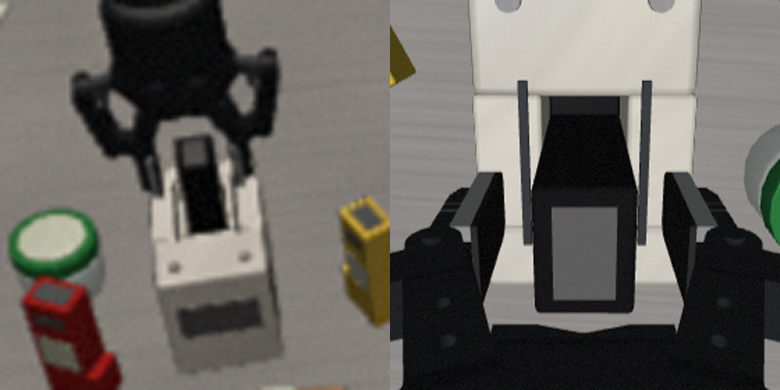

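{"op": "jog_arm", "data": {"increments": [[0.5, 0.5, 0, 0, 0, 0], [0.5, 0.5, 0, 0, 0, 0], [0.5, 0.5, 0, 0, 0, 0], [0.5, 0.5, 0, 0, 0, 0], [0.5, 0.5, 0, 0, 0, 0]], "claw": 15, "force": 40}}

```text
t: 11.95
tcp_pos: [0.5264, -0.3134, 0.1217]
ee_rot: [0.001, 0.999, 0.033, 0.001]
contact_force: [1.3, 0.1, 3.3]
finger_gap: 0.297
```

{"op": "jog_arm", "data": {"increments": [[0.5, 0.5, 0, 0, 0, 0], [0.5, 0.5, 0, 0, 0, 0], [0.5, 0.5, 0, 0, 0, 0], [0.5, 0.5, 0, 0, 0, 0], [0.5, 0.5, 0, 0, 0, 0]]}}

```text
t: 12.37
tcp_pos: [0.5264, -0.3135, 0.1209]
ee_rot: [0.0, 0.999, 0.033, 0.0]
contact_force: [1.2, 1.6, 2.5]
finger_gap: 0.298
```

{"op": "jog_arm", "data": {"increments": [[0, 0, -5, 0, 0, 0], [0, 0, -12, 0, 0, 0], [0, 0, -20, 0, 0, 0], [0, 0, -28, 0, 0, 0], [0, 0, -36, 0, 0, 0]]}}

```text
t: 12.78
tcp_pos: [0.5259, -0.3135, 0.1574]
ee_rot: [-0.0, 0.999, 0.033, -0.0]
contact_force: [-0.1, 0.2, -2.1]
finger_gap: 0.297
```

{"op": "jog_arm", "data": {"increments": [[0, 0, -15, 0, 0, 0], [0, 0, -35, 0, 0, 0], [0, 0, -60, 0, 0, 0], [0, 0, -85, 0, 0, 0], [0, 0, -110, 0, 0, 0]]}}

```text
t: 13.2
tcp_pos: [0.5257, -0.3133, 0.2685]
ee_rot: [0.0, 0.999, 0.033, -0.0]
contact_force: [0.0, -0.6, -2.3]
finger_gap: 0.296
```

```bash
python3 -c "
from h import *
s=load('scene0')
go([.535,.05,.27],4)
snap('side','s6');snap('scene','sc6');snap('wrist','w6')
a=cv2.imread('pics/sc6.png')[90:250,130:290];c=cv2.imread('pics/w6.png')[120:400,180:460]
f=lambda x:cv2.resize(x,(390,390),interpolation=2)
cv2.imwrite('pics/c6.png',np.hstack([f(a),f(c)]))"
```

```text
t 13.2 tcp [ 0.5257 -0.3133  0.2685] q [-0.54  0.4   0.15  1.32 -0.    2.54] gap 0.296 F [ 0.  -0.6 -2.3]
delta mm [  33.5 -361.9   -1.6] rot [ 0.    0.01 -0.17]
```

View pics/c6.png

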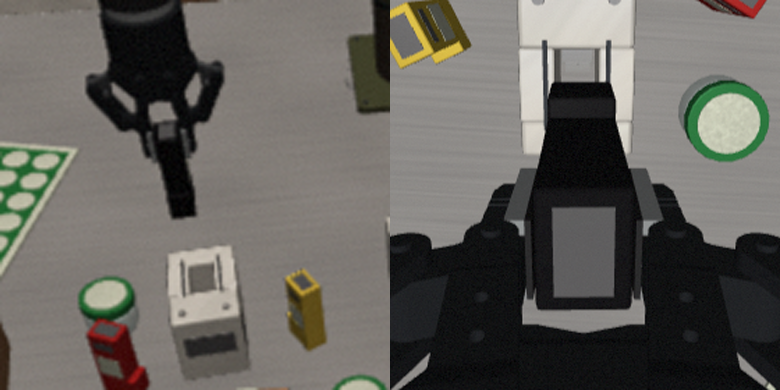

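{"op": "jog_arm", "data": {"increments": [[-5, -20, -8, 0, 0, 0], [-15, -50, -16, 0, 0, 0], [-25, -85, -24, 0, 0, 0], [-30, -120, -32, 0, 0, 0], [-40, -155, -32, 0, 0, 0]]}}

```text
t: 13.77
tcp_pos: [0.4756, -0.1603, 0.2987]
ee_rot: [-0.0, 0.999, 0.033, 0.0]
contact_force: [1.0, -0.5, -1.5]
finger_gap: 0.298
```

{"op": "jog_arm", "data": {"increments": [[0, -35, 0, 0, 0, 0], [0, -70, 0, 0, 0, 0], [0, -105, 0, 0, 0, 0], [0, -140, 0, 0, 0, 0], [0, -175, 0, 0, 0, 0]]}}

```text
t: 14.18
tcp_pos: [0.4628, 0.0146, 0.2975]
ee_rot: [0.0, 0.999, 0.033, -0.001]
contact_force: [0.7, 0.4, -1.2]
finger_gap: 0.294
```

{"op": "jog_arm", "data": {"increments": [[0, -35, 0, 0, 0, 0], [0, -70, 0, 0, 0, 0], [0, -105, 0, 0, 0, 0], [0, -125, 0, 0, 0, 0], [0, -135, 0, 0, 0, 0]]}}

```text
t: 14.6
tcp_pos: [0.4641, 0.0654, 0.2982]
ee_rot: [-0.017, 0.998, 0.059, -0.002]
contact_force: [0.9, 0.1, -2.2]
finger_gap: 0.298
```

```bash
python3 -c "
from h import *
go([.45,.17,.3],4)
snap('wrist','w7')
"
```

```text
t 14.6 tcp [0.4641 0.0654 0.2982] q [ 0.12  0.14 -0.13  1.29  0.03  3.14] gap 0.298 F [ 0.9  0.1 -2.2]
delta mm [  -1.7 -105.5    1.7] rot [-1.91  0.15  2.8 ]
```

View pics/w7.png

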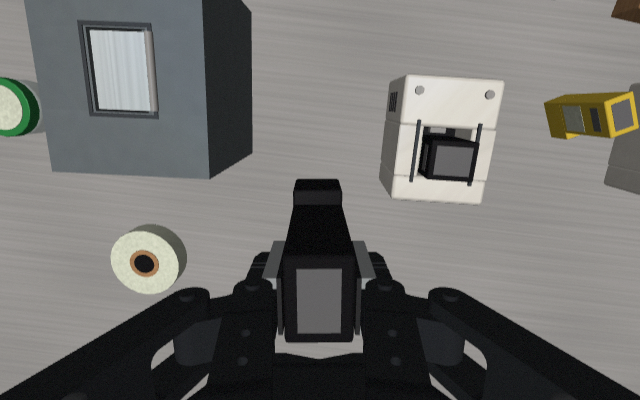

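{"op": "jog_arm", "data": {"increments": [[0, 0, 0, 0, 0, -7], [0, 0, 0, 0, 0, -14], [0, 0, 0, 0, 0, -21], [0, 0, 0, 0, 0, -28], [0, 0, 0, 0, 0, -35]]}}

```text
t: 15.07
tcp_pos: [0.4644, 0.0645, 0.2986]
ee_rot: [-0.016, 0.933, 0.359, 0.004]
contact_force: [0.2, 0.1, -1.0]
finger_gap: 0.299
```

{"op": "jog_arm", "data": {"increments": [[0, 0, 0, 0, 0, -7], [0, 0, 0, 0, 0, -14], [0, 0, 0, 0, 0, -21], [0, 0, 0, 0, 0, -28], [0, 0, 0, 0, 0, -35]]}}

```text
t: 15.48
tcp_pos: [0.4643, 0.0645, 0.2986]
ee_rot: [-0.014, 0.782, 0.623, 0.008]
contact_force: [-0.1, 1.0, -1.6]
finger_gap: 0.3
```

{"op": "jog_arm", "data": {"increments": [[0, 0, 0, 0, 0, -7], [0, 0, 0, 0, 0, -14], [0, 0, 0, 0, 0, -21], [0, 0, 0, 0, 0, -28], [0, 0, 0, 0, 0, -35]]}}

```text
t: 15.9
tcp_pos: [0.4644, 0.0645, 0.2986]
ee_rot: [-0.011, 0.559, 0.829, 0.012]
contact_force: [0.1, -0.1, -1.8]
finger_gap: 0.294
```

{"op": "jog_arm", "data": {"increments": [[0, 0, 0, 0, 0, -7], [0, 0, 0, 0, 0, -14], [0, 0, 0, 0, 0, -21], [0, 0, 0, 0, 0, -28], [0, 0, 0, 0, 0, -35]]}}

```text
t: 16.32
tcp_pos: [0.4644, 0.0644, 0.2986]
ee_rot: [-0.007, 0.284, 0.959, 0.015]
contact_force: [-0.8, -0.0, -1.8]
finger_gap: 0.296
```

{"op": "jog_arm", "data": {"increments": [[0, 0, 0, 0, 0, -7], [0, 0, 0, 0, 0, -14], [0, 0, 0, 0, 0, -21], [0, 0, 0, 0, 0, -28], [0, 0, 0, 0, 0, -35]]}}

```text
t: 16.73
tcp_pos: [0.4644, 0.0645, 0.2986]
ee_rot: [-0.002, -0.018, 1.0, 0.017]
contact_force: [-0.2, -0.5, -0.4]
finger_gap: 0.297
```

```bash
python3 -c "
from h import *
go([.536,.232,.3],184.5)
snap('wrist','w8')
"
```

```text
t 16.73 tcp [0.4644 0.0645 0.2986] q [ 0.12  0.14 -0.13  1.29  0.03  0.08] gap 0.297 F [-0.2 -0.5 -0.4]
delta mm [-77.5 164.9   3.7] rot [ 1.9  -0.18 -2.47]
```

View pics/w8.png

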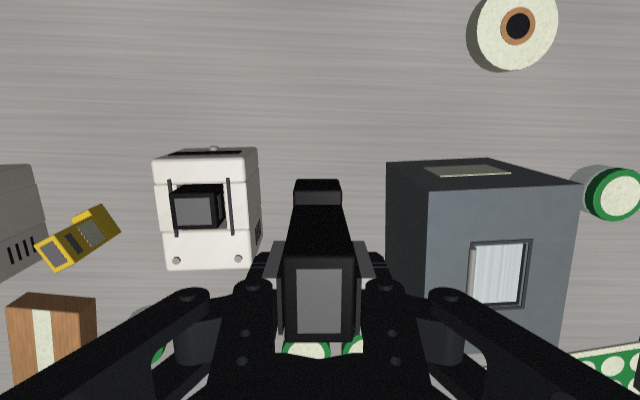

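```bash
python3 -c "
from h import *
a=cv2.imread('pics/w7.png')[5:130,55:180];c=cv2.imread('pics/w8.png')[215:325,440:550]
f=lambda x:cv2.resize(x,(395,395),interpolation=2)
cv2.imwrite('pics/c8.png',np.hstack([f(a),f(c)]))"
```

View pics/c8.png

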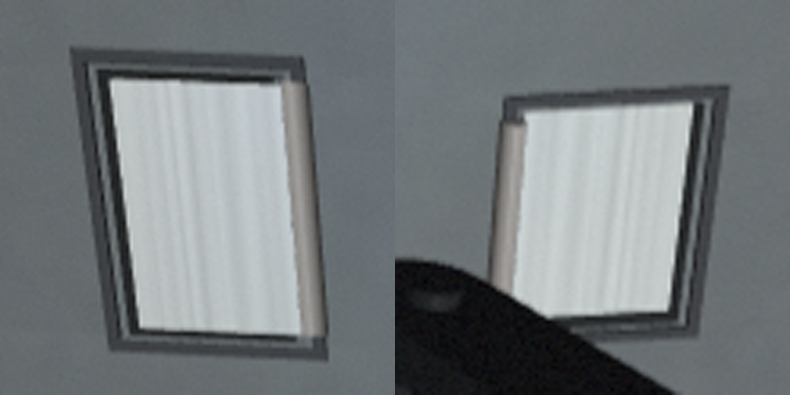

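```bash
python3 -c "
from h import *
a=load('w7');b=load('w8');s=load('scene0')
A=lambda x,y:(a,55+x/3.16,5+y/3.16); B=lambda x,y:(b,440+(x-395)/3.59,215+y/3.59)
S=lambda x,y:(s,360+x/5,140+y/5)
for p,q in [((327,360),(505,98)),((108,350),(728,86)),((72,47),(697,338))]:
  x,e=tri(A(*p),B(*q)); print(np.round(x,4),np.round(e,4))
C=[onz(*A(*p),.16) for p in [(72,47),(303,57),(327,360),(108,350)]]
print(np.round(C,4),np.mean(C,0))
Cb=[onz(*B(*p),.16) for p in [(505,98),(728,86),(697,338)]]; print(np.round(Cb,4), (Cb[0]+Cb[2])/2)
Cs=[onz(*S(*p),.16) for p in [(162,118),(240,105),(285,178),(205,190)]];print(np.mean(Cs,0))
# lid corners w7: 
for u,v in [(52,172),(208,178)]: print('lid',np.round(onz(a,u,v,.16),4))
for u,v in [(428,192),(579,184)]: print('lid8',np.round(onz(b,u,v,.16),4))
"
```

```text
[0.5058 0.1992 0.1621] [0.0003 0.0003]
[0.5018 0.2532 0.1619] [0. 0.]
[0.5691 0.2577 0.1624] [0.0005 0.0005]
[[0.5695 0.2588 0.16  ]
 [0.5733 0.2051 0.16  ]
 [0.5057 0.1999 0.16  ]
 [0.5016 0.2545 0.16  ]] [0.53751797 0.22957862 0.16      ]
[[0.5067 0.2006 0.16  ]
 [0.5025 0.2545 0.16  ]
 [0.5708 0.26   0.16  ]] [0.53875844 0.23034448 0.16      ]
[0.53612605 0.23202314 0.16      ]
lid [0.4525 0.2882 0.16  ]
lid [0.4635 0.1598 0.16  ]
lid8 [0.4634 0.1585 0.16  ]
lid8 [0.4533 0.284  0.16  ]
```

```bash
python3 -c "
from h import *
go([.5412,.230,.27],184.4)
"
```

```text
t 16.78 tcp [0.4643 0.0645 0.2986] q [ 0.12  0.14 -0.13  1.29  0.03  0.08] gap 0.299 F [ 0.5  0.8 -2. ]
delta mm [-83.4 161.3  33.6] rot [ 1.9  -0.18 -2.16]
```

{"op": "jog_arm", "data": {"increments": [[-15, 30, 0, 0.4, 0, -0.4], [-30, 60, 2, 0.8, -0.1, -0.8], [-50, 95, 4, 1.2, -0.1, -1.2], [-67, 130, 4, 1.6, -0.2, -1.8], [-83, 161, 4, 1.9, -0.2, -2.2]]}}

```text
t: 17.2
tcp_pos: [0.5431, 0.2304, 0.2995]
ee_rot: [0.0, -0.033, 0.999, 0.0]
contact_force: [0.7, -0.2, -1.2]
finger_gap: 0.3
```

{"op": "jog_arm", "data": {"increments": [[0, 0, 5, 0, 0, 0], [0, 0, 10, 0, 0, 0], [0, 0, 18, 0, 0, 0], [0, 0, 24, 0, 0, 0], [0, 0, 27, 0, 0, 0]]}}

```text
t: 17.62
tcp_pos: [0.541, 0.2278, 0.2716]
ee_rot: [-0.001, -0.034, 0.999, -0.0]
contact_force: [0.3, -0.7, -1.0]
finger_gap: 0.299
```

```bash
python3 -c "
from h import *
go([.5412,.230,.25],184.4)
snap('side','s9');snap('scene','sc9')
a=cv2.imread('pics/sc9.png')[80:240,340:500];c=cv2.imread('pics/s9.png')[90:220,240:370]
f=lambda x:cv2.resize(x,(395,395),interpolation=2)
cv2.imwrite('pics/c9.png',np.hstack([f(a),f(c)]))"
```

```text
t 17.62 tcp [0.541  0.2278 0.2716] q [0.4  0.36 0.09 1.3  0.   0.33] gap 0.299 F [ 0.3 -0.7 -1. ]
delta mm [-0.4  2.2 21.6] rot [-0.02 -0.1  -0.51]
```

View pics/c9.png

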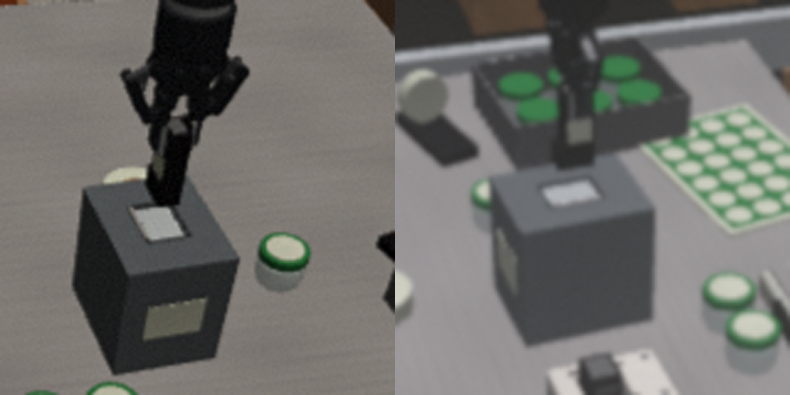

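```bash
python3 -c "
from h import *
s=load('sc9');b=load('s9')
S=lambda x,y:(s,340+x/2.469,80+y/2.469);B=lambda x,y:(b,240+(x-395)/3.038,90+y/3.038)
a=cv2.imread('pics/sc9.png')[125:170,390:435];c=cv2.imread('pics/s9.png')[110:160,275:325]
f=lambda x:cv2.resize(x,(395,395),interpolation=2)
cv2.imwrite('pics/c9b.png',np.hstack([f(a),f(c)]))
for p in ([.538-.022,.2278-.013+.0],[.538+.022,.2278-.013],[.538+.022,.2278+.013]):
  print(proj(s,p+[.2]),proj(b,p+[.2]))
"
```

```text
[398.52424762 154.30562663] [292.43585386 146.46039669]
[402.99459412 164.11740367] [304.80194486 144.73610545]
[412.19497203 163.27336944] [302.84030956 141.01490049]
```

View pics/c9b.png

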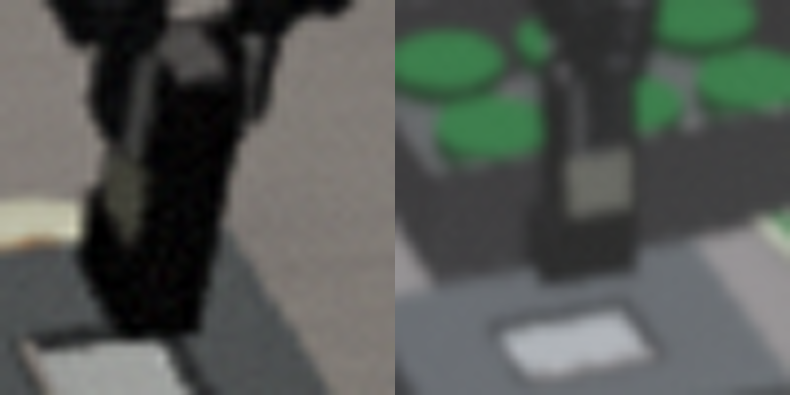

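{"op": "jog_arm", "data": {"increments": [[0, 0, 4, 0, 0, 0], [0, 0, 10, 0, 0, 0], [0, 0, 18, 0, 0, 0], [0, 0, 24, 0, 0, 0], [0, 0, 24, 0, 0, 0]]}}

```text
t: 18.13
tcp_pos: [0.5409, 0.2292, 0.2469]
ee_rot: [-0.001, -0.035, 0.999, -0.0]
contact_force: [-1.2, -0.6, -1.1]
finger_gap: 0.294
```

```bash
python3 -c "
from h import *
go([.5412,.230,.176],184.4)"
```

```text
t 18.13 tcp [0.5409 0.2292 0.2469] q [0.4  0.37 0.04 1.24 0.   0.33] gap 0.294 F [-1.2 -0.6 -1.1]
delta mm [-0.5  0.8 70.9] rot [-0.02 -0.15 -0.36]
```

{"op": "jog_arm", "data": {"increments": [[0, 0.5, 5, 0, 0, -0.3], [0, 0.8, 11, 0, 0, -0.3], [0, 0.8, 18, 0, 0, -0.3], [0, 0.8, 25, 0, 0, -0.3], [0, 0.8, 30, 0, 0, -0.3]]}}

```text
t: 18.55
tcp_pos: [0.5418, 0.2307, 0.2181]
ee_rot: [0.0, -0.038, 0.999, 0.001]
contact_force: [0.1, 0.0, -0.1]
finger_gap: 0.296
```

{"op": "jog_arm", "data": {"increments": [[0, 0, 7, 0, 0, 0], [0, 0, 15, 0, 0, 0], [0, 0, 24, 0, 0, 0], [0, 0, 32, 0, 0, 0], [0, 0, 35, 0, 0, 0]]}}

```text
t: 18.97
tcp_pos: [0.5408, 0.23, 0.1818]
ee_rot: [-0.001, -0.038, 0.999, -0.0]
contact_force: [-0.2, 0.1, -1.0]
finger_gap: 0.299
```

```bash
python3 -c "
from h import *
go([.5412,.230,.176],184.4)
snap('side','s10');snap('scene','sc10')
a=cv2.imread('pics/sc10.png')[100:220,340:460];c=cv2.imread('pics/s10.png')[90:210,240:360]
f=lambda x:cv2.resize(x,(395,395),interpolation=2)
cv2.imwrite('pics/c10.png',np.hstack([f(a),f(c)]))"
```

```text
t 18.97 tcp [0.5408 0.23   0.1818] q [ 0.4   0.4  -0.09  1.09  0.    0.33] gap 0.299 F [-0.2  0.1 -1. ]
delta mm [-0.4 -0.   5.8] rot [-0.02 -0.14 -0.05]
```

View pics/c10.png

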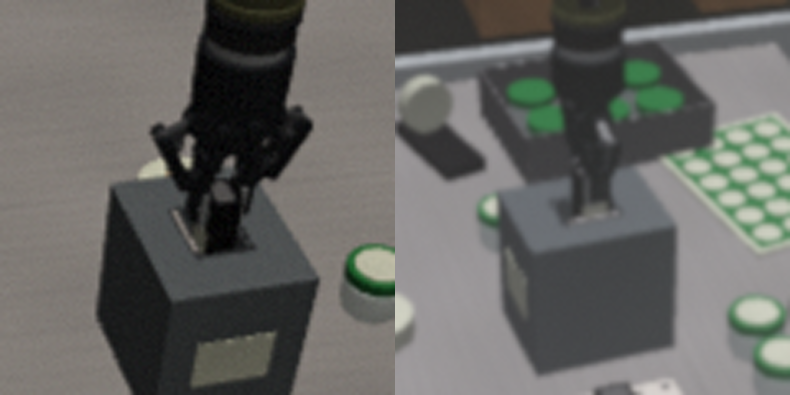

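{"op": "jog_arm", "data": {"increments": [[0, 0, 2, 0, 0, 0], [0, 0, 4, 0, 0, 0], [0, 0, 4, 0, 0, 0], [0, 0, 4, 0, 0, 0], [0, 0, 4, 0, 0, 0]]}}

```text
t: 19.48
tcp_pos: [0.542, 0.2305, 0.1801]
ee_rot: [0.0, -0.038, 0.999, 0.0]
contact_force: [0.0, 0.5, -0.9]
finger_gap: 0.295
```

{"op": "jog_arm", "data": {"increments": [[0, 0, 0, 0, 0, 0], [0, 0, 0, 0, 0, 0], [0, 0, 0, 0, 0, 0], [0, 0, 0, 0, 0, 0], [0, 0, 0, 0, 0, 0]], "claw": 60}}

```text
t: 19.9
tcp_pos: [0.542, 0.2304, 0.18]
ee_rot: [0.0, -0.038, 0.999, 0.0]
contact_force: [0.5, 0.1, -0.3]
finger_gap: 0.707
```

{"op": "jog_arm", "data": {"increments": [[0, 0, -10, 0, 0, 0], [0, 0, -25, 0, 0, 0], [0, 0, -50, 0, 0, 0], [0, 0, -75, 0, 0, 0], [0, 0, -100, 0, 0, 0]]}}

```text
t: 20.32
tcp_pos: [0.5416, 0.2303, 0.2816]
ee_rot: [0.0, -0.038, 0.999, 0.0]
contact_force: [-0.4, 0.7, 0.6]
finger_gap: 0.707
```

```bash
python3 -c "
from h import *
go([.5412,.230,.176],184.4)
snap('side','s11');snap('scene','sc11');snap('wrist','w11')
a=cv2.imread('pics/sc11.png')[130:240,350:460];c=cv2.imread('pics/s11.png')[90:210,240:360];w=cv2.imread('pics/w11.png')[0:400,120:520]
f=lambda x:cv2.resize(x,(395,395),interpolation=2)
cv2.imwrite('pics/c11.png',np.hstack([f(a),f(w)]))"
```

```text
t 20.32 tcp [0.5416 0.2303 0.2816] q [0.4  0.36 0.11 1.33 0.   0.33] gap 0.707 F [-0.4  0.7  0.6]
delta mm [  0.5  -0.3 105.6] rot [ 0.04  0.03 -0.05]
```

View pics/c11.png

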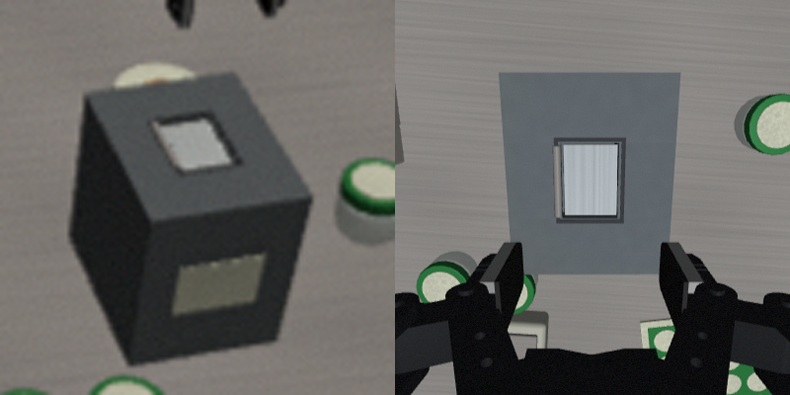

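{"op": "jog_arm", "data": {"increments": [[0, 0, 0, 0, 0, 0], [0, 0, 0, 0, 0, 0], [0, 0, 0, 0, 0, 0], [0, 0, 0, 0, 0, 0], [0, 0, 0, 0, 0, 0]]}}

```text
t: 20.88
tcp_pos: [0.5414, 0.2302, 0.2789]
ee_rot: [-0.001, -0.038, 0.999, -0.0]
contact_force: [0.0, -0.4, 0.4]
finger_gap: 0.701
```

{"op": "jog_arm", "data": {"increments": [[0, 0, 0, 0, 0, 0], [0, 0, 0, 0, 0, 0], [0, 0, 0, 0, 0, 0], [0, 0, 0, 0, 0, 0], [0, 0, 0, 0, 0, 0]]}}

```text
t: 21.3
tcp_pos: [0.5418, 0.2304, 0.2798]
ee_rot: [0.0, -0.038, 0.999, 0.0]
contact_force: [-0.2, -0.3, 0.1]
finger_gap: 0.702
```

```bash
python3 -c "
from h import *
snap('scene','sc12');snap('wrist','w12')"
```

```text
(no output)
```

View pics/sc12.png

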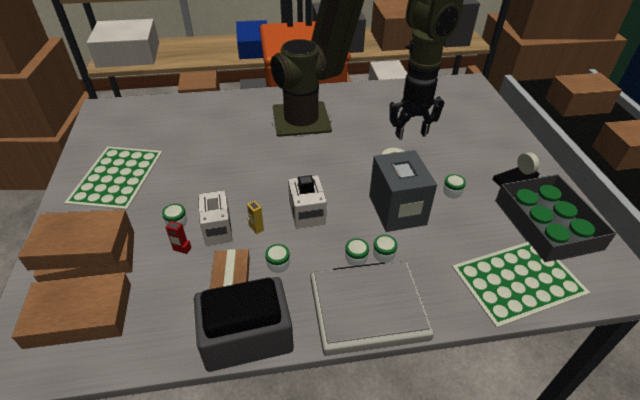

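The slim dock at (213,205) is empty. The wide cartridge at (306,185) still stands in its dock. The jars and the carton are where they were, and the flap at (404,170) is shut.

```bash
python3 -c "
from station import hand_in
print(hand_in())"
```

```text
the job is handed in; nothing more can be done
None
```

The slim cartridge was posted through the flap into the returns box, and I handed the job in at about 21 s of the 54 s allowed. The hand-in gave no verdict.

- **Which cartridge:** I took the black one in the narrower dock (scene pixel (212,200)) as the slim. The one at (306,185) sits in a dock measured at about 88 mm wide in y, so it is the wide one.
- **Latch:** I pressed down with shut fingers against a spring of about 5–8 N and hit a hard stop at about 15 mm depth. The push peaked at about 14 N, about 6 N above the spring.
- **Spring-up:** two views put the cartridge's top at 145 mm, about 50 mm above the dock face.
- **Drawing out and posting:** I gripped it at 40 N and lifted it out with no sign of jamming. The last joint reached its range limit on the way to the box, so I turned the tool half a turn, which the slot allows. I lowered the cartridge about 50 mm through the opening and released it.
- **Last checks:** in the final scene picture:
  - the flap is shut and the slim dock is empty;
  - the wide cartridge stands as before;
  - the jars and the carton look unmoved, compared by eye with the first picture.
- **Not confirmed:** no camera sees into the box. That the cartridge lies at rest inside is inferred from it leaving the fingers and the flap closing after it.
- **Disagreements:**
  - the slot rim measured about 162 mm high against the stated 160 mm, within the calibration;
  - the slot centre differed by up to about 3 mm between views, well inside the 8–9 mm clearance.

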